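# Hold the sprung tasting-case lid at its serving mark

## Task

Lift the small metal pail off the lid of the wooden tasting case by its arched handle and stand it upright on the round cork mat, wholly on it, and let go. Then raise the sprung lid of the case, which has a bar handle near its front edge, until the pointer on the lid's right side lines up with the clamp set on the steel arc, and hold it still there: finish while your fingers are still holding the lid up, without letting go. Leave the clamp as it is set and do not push the neighbouring goods about.

Things in the scene. Friction and masses are not known exactly. Their poses are not given: they have to be found in the camera images.
- lid_hinge (a point): The point on the hinge line half-way along the back edge of the wooden tasting case's lid, 66 mm above the table. The case (170 mm deep, 220 mm wide, 73 mm high with its lid, fixed to the table) has its front towards the robot. Axes move with the lid; with the lid shut, x points level from the case's front to its back, y along the hinge line to the case's left, z up. The lid (12 mm thick) reaches 170 mm from the hinge to its front edge.
- lid (a joint): Opening angle of the lid, rad: 0 shut (lid level), growing as its front edge rises; stop at 1.3. A spring and the lid's weight always pull it shut: about 4 N upwards on the bar starts it, 5 to 10 N upwards on it holds the lid at the marks that occur. Let go, it snaps shut.
- lid_bar (a point): Centre of the lid's handle bar, a round steel bar of 12 mm diameter, fixed to the lid, 88 mm straight along the lid's y axis, on two posts at its ends. It lies 153 mm in front of the hinge line (along the lid's -x) and 45 mm above it (along the lid's z), with 32 mm free beneath it over the lid. Axes as the lid's.
- lid_pointer (a point): Tip of the small flat steel pointer on the lid's right-hand side (-y), 132 mm in front of the hinge line (in the lid's plane through it), just inside the arc. The lid is at the mark when this pointer aims at the clamp.
- mark (a joint): Angle at which the dark steel clamp is set on the upright steel arc at the case's right-hand side, rad, between 0.35 and 0.70: the lid is at the mark when joint lid equals this value. The clamp is stiff; not to be moved.
- mark_tip (a point): Middle of the clamp (26 x 14 x 12 mm with a thumbscrew of 18 mm to the right) on the arc, 140 mm from the hinge line; it is 124 mm to the right of the case's middle. Arc and clamp, solid, stand up to 178 mm above the table: carry the pail over or round them. x axis along the radius, towards the hinge line.
- pail_handle: Centre of the straight top of the pail's rigid arched handle: a round steel bar of 10 mm diameter, 54 mm straight along its y axis, 112 mm above the pail's underside, 57 mm above its rim; z is the pail's upward axis.
- pail_center (a point): The pail's mid-point, on its axis, 56 mm above its underside. Open round steel pail, 60 mm across at the foot, 74 mm at the rim, 55 mm high (117 mm with the handle), about 0.15 kg; it starts standing on the shut lid, whose top is 73 mm above the table.
- pail: The same pail; origin at the centre of its underside.
- mat_top (a point): Centre of the top of the flat round cork mat on the table, 120 mm across, 5 mm thick, fixed; left or right of the case.
- canister_1: Bystander: pale ceramic canister with wooden lid and knob, 68 mm across, 85 mm high; origin under its centre. On the side of the case where the mat is not.
- price_holder_0: Bystander: small price card in a wooden block, 22 x 66 x 62 mm, behind the case; origin under its centre.
- pack_12: Bystander: wrapped flat gift pack, 68 x 185 x 48 mm, to the right; origin under its centre.
- pack_05: Bystander: striped wrapped gift pack, 70 x 189 x 47 mm, behind to the left; origin under its centre.
Mind the look-alikes: they are no part of the job. What is shaped like the pail but pink or purple is not meant.

How it is judged:
By the outcome, as a careful person would: the job done as asked, in the order asked, and still so for the second after the job is handed in, while the arm keeps its last pose, push and grip.
It also fails if it takes over 54 s, if anything falls off the work surface, if the arm or the gripper's body presses on something with over 40 N, if the wrist force passes 120 N, or if a joint passes its speed limit or range.

## Robot

A 6-joint arm with a two-finger parallel gripper is mounted at the origin on a cart in front of the work surface, level with it; the furniture and walls round the work are solid. World frame = base frame: x ahead of the robot, y to its left, z up, the work surface at z = 0. Lengths are in m, angles in rad, forces in N, time in s.
With the tool pointing down it reaches from about 0.25 to 0.725 m from the base axis. Payload 4 kg.
Tool frame: the origin (TCP) lies on the centre line of the jaws, within the pads' length; the fingertips stand 14 mm ahead of it and the grasp point (between the pads) lies 5 mm behind it; z points along the fingers, x is the direction in which the jaws open and shut, and the axes are right-handed (so a half turn about z gives the same grasp; the last joint's range is limited). The gripper opens to 85 mm and grips with 20 to 120 N. Pads are 22 mm wide; open, the fingers measure 114 mm over their backs; the gripper's body (76 mm by 85 mm) begins 54 mm behind the grasp point. The pads swing forward as they close: fully open they stand 13 mm farther back than shut.
Start: joints at [-1.313, 0.241, 0.005, 1.335, 0, 1.571], TCP at [0.127, -0.483, 0.245] pointing down, gripper open.
Joint ranges: [-2.72, 2.72], [-1.05, 1.87], [-1.09, 1.28], [-1.99, 2.15], [-1.42, 1.44], [-3.14, 3.14]. Speed limits (rad/s): [2.79, 2.79, 3.14, 3.14, 3.14, 3.14].

## Interface

Orientations are given as a unit quaternion [x, y, z, w].
In Python, from workcell import get_obs, optics, ticket gives the robot as it stands.
- The arm moves only by the shell command python3 -m inch 'ROWS'. ROWS is JSON, a list that holds one entry, the list of rows, each a list of 5 numbers: the finger opening in cm, from 0 to 8.54, then the shift along the tool's x, y, z in cm, then the turn about the tool's z in degrees. In form: [[[fingers, dx, dy, dz, roll], ...]]. A call has exactly 5 rows; each row is the pose to reach, as a shift and turn from the pose measured when the call began, along the tool's axes at that moment; what a row does not reach only later rows make up. A row lasts 1/8 s, in which the tool goes at most 62.5 mm and 10.7 degrees, less where a joint would pass 70% of its speed; a pose out of reach is approached as far as the arm can. A call with a gripper value outside its range is refused whole. The fingers move at their own pace and stop on an object; the grip force is fixed at half the most. Time passes only in rows, so rows that repeat a pose let the fingers close, or fill a call up. It gives the time, the measured TCP pose, the force and the opening at its end, in the units of the state.
- get_obs(): the state, without advancing time (a new reading comes with each control period).
- optics.camera(name): name is "side" or "top"; returns (picture, depth): 480x640x3 uint8, red, green, blue; 480x640 float32, m along the optical axis (not along the pixel's ray), 0 where there is no reading.
- optics.camera_info(name): a dict with "vfov" (degrees; the focal length in pixels is half the picture's height over the tangent of half this angle, whatever the lens; pixels are square), "cx", "cy" (the principal point, pixels), "R" (3x3) and "t" (3): a world point X has camera coordinates R X + t. Camera axes: x right, y down, z forward; pixel columns grow to the right and rows downward; lengths in m; the calibration is good to about 2 mm. A picture is of the moment at which its call begins. camera_info takes no time and is no camera call.
- ticket.job_done(): hands the job in, once; it reports no verdict.
The state is a dict: "clock": time; "joint_pos": joint angles; "joint_vel": joint speeds; "tau": joint torques, N m; "eef_pos": TCP position; "tool_rot": TCP orientation; "ft_force": force on the tool from outside, world axes, zero at the start; "ft_torque": the same for the moment, N m; "grip_width": finger opening in m.
Only numpy, scipy, OpenCV 4.12 (cv2) and the standard library are available. Lean on these libraries where they do the work, as an engineer would, in place of code of your own. Each camera call takes 0.05 s, during which the arm holds its last target.

## Working session

There is one attempt and no reset: what is moved stays moved. The work goes in short steps, Python scripts to look and compute and a shell command to move; the robot and the scene stay as the last step left them, time stands still between calls to the robot, and variables do not carry over. Pictures are saved under pics/ and viewed, and the job is handed in when it is done.

```bash
ls; mkdir -p pics; cat > h.py <<'E'
import numpy as np, cv2
from workcell import get_obs, optics, ticket
def snap(name,fn):
    im,d=optics.camera(name); cv2.imwrite('pics/'+fn+'.png',im[:,:,::-1]); np.save('pics/'+fn+'.npy',d); return im,d
def K(name):
    i=optics.camera_info(name); f=240/np.tan(np.radians(i['vfov'])/2); return f,i['cx'],i['cy'],np.array(i['R']),np.array(i['t'])
def unproj(name,u,v,z):
    f,cx,cy,R,t=K(name); u=np.asarray(u,float);v=np.asarray(v,float);z=np.asarray(z,float)
    X=np.stack([(u-cx)/f*z,(v-cy)/f*z,z],-1); return (X-t)@R
def cloud(name,d):
    v,u=np.mgrid[0:480,0:640]; P=unproj(name,u,v,d); P[d<=0]=np.nan; return P
def proj(name,X):
    f,cx,cy,R,t=K(name); c=np.asarray(X)@R.T+t; return np.stack([c[...,0]/c[...,2]*f+cx,c[...,1]/c[...,2]*f+cy],-1)
E
python3 - <<'E'
from h import *
for n in ('side','top'):
    snap(n,n+'0'); print(n,optics.camera_info(n))
print(get_obs())
E
```

```text
pics
side {'vfov': 57.03637959759953, 'cx': 321.49089968642346, 'cy': 240.6465497890626, 'R': array([[-0.88082174, -0.4734467 ,  0.0011325 ],
       [-0.16154121,  0.29828841, -0.94070636],
       [ 0.44503651, -0.82877756, -0.33922007]]), 't': array([0.50436151, 0.21503133, 0.91710567])}
top {'vfov': 57.03207113110137, 'cx': 318.7118489500786, 'cy': 246.81199101622647, 'R': array([[ 0.02710876, -0.9991657 ,  0.0305453 ],
       [-0.99815285, -0.02871794, -0.05353657],
       [ 0.0543691 , -0.02903757, -0.9980986 ]]), 't': array([-0.03866852,  0.56240252,  1.18524123])}
{'clock': 0.1, 'joint_pos': array([-1.31297508e+00,  2.41310428e-01,  3.89045538e-03,  1.33518754e+00,
       -1.70044533e-05,  1.57077655e+00]), 'joint_vel': array([ 3.99020569e-04, -5.83573012e-05,  1.82578688e-03, -5.67707738e-04,
       -9.50079089e-04,  8.42140834e-04]), 'tau': array([-8.56740844e-04, -3.73137009e+01,  2.53010130e+01,  1.08699253e-02,
       -1.38125424e-05, -2.21202107e-06]), 'eef_pos': array([ 0.12734996, -0.48297269,  0.24452756]), 'tool_rot': array([ 7.92146618e-01, -6.10330169e-01, -7.22542660e-04, -5.45991449e-04]), 'ft_force': array([ 0.69749548,  0.43406908, -0.22601617]), 'ft_torque': array([ 0.02425113, -0.00397338, -0.01981833]), 'grip_width': 0.08547102202947394}
```

View pics/side0.png

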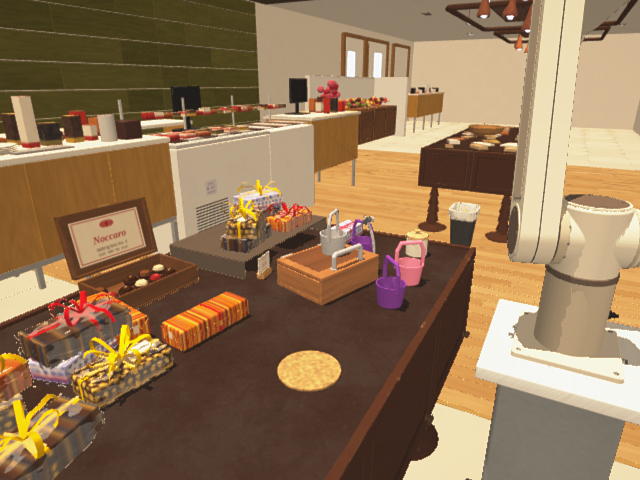

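View pics/top0.png

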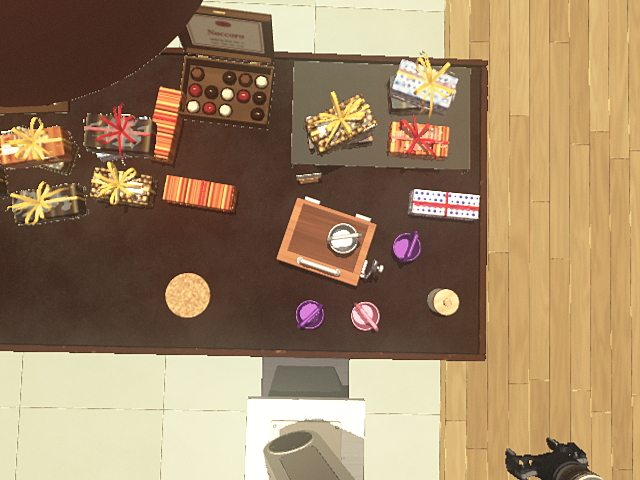

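The side view shows the grey pail at about (337,235) on the case and the mat at (309,370). In the top view the pail is at (344,238), the bar at (318,267), the clamp at (372,268) and the mat at (188,296). Next I'll measure them.

```bash
python3 - <<'E'
from h import *
a=cv2.imread('pics/top0.png')[180:340,260:420]; b=cv2.imread('pics/side0.png')[200:310,260:420]
cv2.imwrite('pics/topz.png',cv2.resize(a,None,fx=3.7,fy=3.7,interpolation=cv2.INTER_CUBIC))
cv2.imwrite('pics/sidez.png',cv2.resize(b,None,fx=5,fy=5,interpolation=cv2.INTER_CUBIC))
for n in('top','side'):
    d=np.load(f'pics/{n}0.npy'); P=cloud(n,d)
    m=(P[...,2]>-.02)&(P[...,2]<.25)&(P[...,0]>.2)&(P[...,0]<.9)
    im=cv2.imread(f'pics/{n}0.png'); hsv=cv2.cvtColor(im,cv2.COLOR_BGR2HSV)
    # mat
    x0,x1,y0,y1=(155,220,265,325) if n=='top' else (270,350,340,400)
    mm=np.zeros_like(m); mm[y0:y1,x0:x1]=1
    mm&=m&(hsv[...,2]>110)
    v,u=np.nonzero(mm); p=P[mm]; print(n,'mat',len(u),np.nanmean(p,0),p.min(0),p.max(0),(u.min(),u.max(),v.min(),v.max()))
P=cloud('top',np.load('pics/top0.npy'))
print(np.nanmedian(P[300:340,230:290].reshape(-1,3),0))
np.set_printoptions(precision=3,suppress=True)
z=P[190:290,270:390,2]; print((z[::4,::4]*1000).astype(int))
E
```

```text
top mat 1604 [0.42369752 0.32807009 0.00575844] [ 0.3630222   0.26814774 -0.00427873] [0.48297174 0.39006018 0.01373895] (np.int64(165), np.int64(210), np.int64(273), np.int64(317))
side mat 2120 [0.42106818 0.33288911 0.00454728] [ 0.3622892   0.26127341 -0.00228274] [0.4883707  0.38992972 0.00747626] (np.int64(277), np.int64(341), np.int64(350), np.int64(391))
[3.61790919e-01 1.32091394e-01 3.40858928e-04]
[[                   4                    3                   -1
                     3                    5                    0
                    -1                    2                    0
                     0                    0                    0
                    -1                    1                    2
                     0                    1                    1
                    -1                   -2                    1
                     0                    0                   -4
                     1                   -3                   -3
                    -4                   -1                    1]
 [                   0               
[... 14948 characters left out ...]
        -3                   -1                    0
                     0                   -1                    0
                    -1                    7                   -4
                    -1                    1                    0
                    -1                    0                    1
                     3                    0                    0
                     3                    0                    0
                     4                   -2                    1
                    -2                    4                    1
                     0                   -1                    0]]<stdin>:17: RuntimeWarning: invalid value encountered in cast
```

View pics/topz.png

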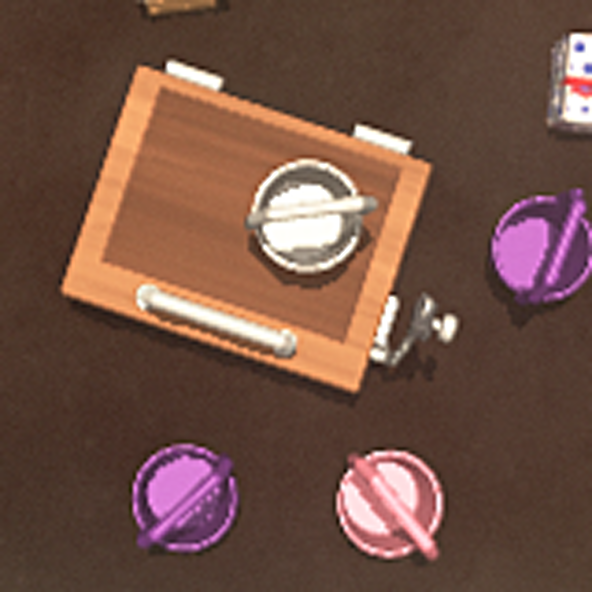

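View pics/sidez.png

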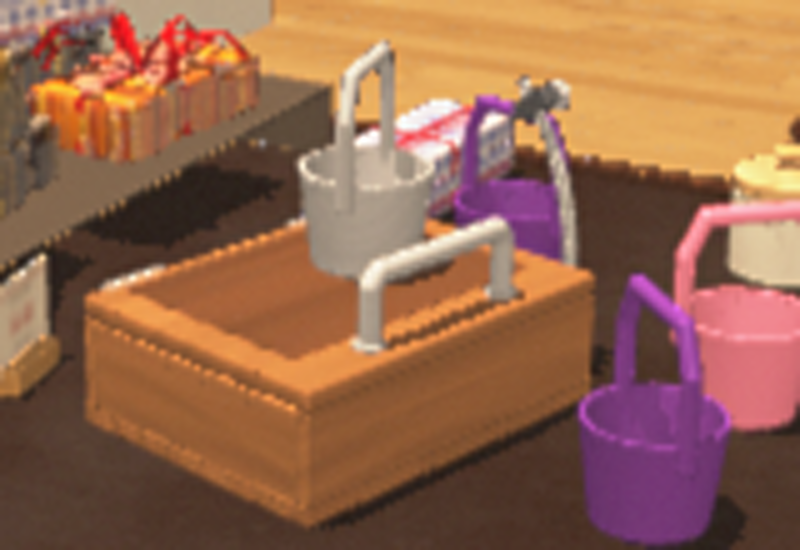

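```bash
python3 - <<'E'
from h import *
np.set_printoptions(precision=4,suppress=True)
def line(p,nm):
    c=np.median(p,0); 
    for _ in range(3):
        p=p[np.linalg.norm(p-c,axis=1)<.08]; c=p.mean(0)
    u,s,vt=np.linalg.svd(p-c); d=vt[0]; t=(p-c)@d; lo,hi=np.percentile(t,[1,99])
    print(nm,len(p),'mean',c,'mid',c+d*(lo+hi)/2,'len',hi-lo,'ang',np.degrees(np.arctan2(d[1],d[0]))%180,'dz',d[2])
for n in('top','side'):
    d=np.load(f'pics/{n}0.npy'); P=cloud(n,d).reshape(-1,3); z=P[:,2]
    if n=='top':
        lid=P[(z>.064)&(z<.082)&(P[:,0]>.4)&(P[:,0]<.75)&(abs(P[:,1])<.25)]
        # largest cluster: restrict
        c=np.median(lid,0); lid=lid[np.linalg.norm(lid-c,axis=1)<.17]
        r=cv2.minAreaRect(lid[:,:2].astype(np.float32)*1000); print('lid',r,len(lid)); print(cv2.boxPoints(r))
    near=(np.hypot(P[:,0]-.55,P[:,1]-0.0)<.25)
    h=P[near&(z>.175)&(z<.2)]; line(h,n+' handle')
    b=P[near&(z>.1)&(z<.13)&(P[:,0]<.54)&(P[:,0]>.42)]; 
    line(b,n+' bar')
    b=P[near&(z>.14)&(z<.185)&(P[:,1]<-.06)&(P[:,0]<.56)];line(b,n+' clamp'); print(b.min(0),b.max(0))
    rim=P[near&(z>.120)&(z<.134)&(P[:,0]>.5)&(P[:,1]>-.12)]; print(n,'rim',len(rim),cv2.fitEllipse((rim[:,:2]*1000).astype(np.float32)))
E
```

```text
lid ((542.79248046875, -36.40821838378906), (232.13095092773438, 256.58135986328125), 72.7939453125) 5014
[[ 385.9099 -109.3299]
 [ 631.0086 -185.229 ]
 [ 699.675    36.5135]
 [ 454.5764  112.4125]]
top handle 129 mean [ 0.581  -0.0765  0.1884] mid [ 0.5811 -0.0772  0.1884] len 0.07069386551394316 ang 99.02427081470672 dz -0.020213333940342734
top bar 211 mean [ 0.5109 -0.0199  0.1154] mid [ 0.5107 -0.0205  0.1154] len 0.10691167598040335 ang 72.93404761578215 dz 0.0047486507270371875
top clamp 103 mean [ 0.5128 -0.1561  0.1597] mid [ 0.5119 -0.1579  0.1599] len 0.029346590075808372 ang 62.80060319701005 dz 0.0764452799797392
[ 0.5012 -0.1718  0.142 ] [ 0.5305 -0.1428  0.1711]
top rim 161 ((685.491943359375, -61.847328186035156), (225.53115844726562, 368.7633361816406), 40.700294494628906)
side handle 60 mean [ 0.5762 -0.0688  0.1847] mid [ 0.5767 -0.0732  0.1849] len 0.06650043789248097 ang 97.03335200693313 dz 0.04648068462185451
side bar 161 mean [ 0.5079 -0.0128  0.1114] mid [ 0.5065 -0.0173  0.1114] len 0.10633341915509628 ang 72.25606003115685 dz -0.007293328986064642
side clamp 81 mean [ 0.5101 -0.1518  0.1544] mid [ 0.5083 -0.1538  0.1548] len 0.0313166265965666 ang 48.001348447135115 dz 0.15635462767226738
[ 0.4991 -0.1699  0.141 ] [ 0.5262 -0.1398  0.1659]
side rim 191 ((664.6346435546875, -44.64087677001953), (90.2134017944336, 267.6648254394531), 110.2163314819336)
```

```bash
cat >> h.py <<'E'
def plan(x,y,z,yaw=None):
    from scipy.spatial.transform import Rotation as Ro
    o=get_obs(); R=Ro.from_quat(o['tool_rot']).as_matrix(); p=np.array(o['eef_pos'])
    w=np.degrees(np.arctan2(R[1,0],R[0,0])); d=R.T@(np.array([x,y,z])-p)*100
    r=None if yaw is None else -(((yaw-w)+90)%180-90)
    print('t',round(o['clock'],2),'p',p.round(4),'yaw',round(w,1),'grip',round(o['grip_width']*1000,1),'F',o['ft_force'].round(1),'-> shift cm',d.round(2),'roll',r, 'tilt',R[:,2].round(3))
E
python3 - <<'E'
from h import *
plan(.36,-.27,.31,8); plan(.58,-.077,.30,8)
# clamp fit by angle: points in lid frame
x=np.array([.955,-.297,0]);y=np.array([.297,.955,0]);H=np.array([.656,-.0665,.066])
for n in('top','side'):
    P=cloud(n,np.load(f'pics/{n}0.npy')).reshape(-1,3)
    q=(P-H)@np.stack([x,y,[0,0,1]]).T
    m=(q[:,1]<-.112)&(q[:,1]>-.165)&(q[:,0]<-.06)&(q[:,0]>-.16)&(q[:,2]>.0)&(q[:,2]<.125)
    a=q[m]; ang=np.arctan2(a[:,2],-a[:,0]); rad=np.hypot(a[:,0],a[:,2])
    for k in np.argsort(a[:,1]): print(n,a[k].round(4),ang[k].round(3),rad[k].round(4)) if n=='side' else 0
    for lo,hi in((-.165,-.145),(-.145,-.13),(-.13,-.112)):
        k=(a[:,1]>lo)&(a[:,1]<hi)&(a[:,2]>.05); print(n,lo,k.sum(),ang[k].mean(),np.percentile(ang[k],[5,50,95]),np.percentile(rad[k],[5,50,95]))
E
```

```text
t 0.1 p [ 0.1273 -0.483   0.2445] yaw -75.2 grip 85.5 F [ 0.7  0.4 -0.2] -> shift cm [-14.67 -27.93  -6.52] roll -83.22679739207615 tilt [-0.     0.002 -1.   ]
t 0.1 p [ 0.1273 -0.483   0.2445] yaw -75.2 grip 85.5 F [ 0.7  0.4 -0.2] -> shift cm [-27.72 -54.12  -5.5 ] roll -83.22679739207615 tilt [-0.     0.002 -1.   ]<stdin>:12: RuntimeWarning: Mean of empty slice.
  ret = ret.dtype.type(ret / rcount)
Traceback (most recent call last):
IndexError: index -1 is out of bounds for axis 0 with size 0
```

```bash
python3 -m inch '[[[8.5,-2.9,-5.4,-4,-10],[8.5,-5.8,-10.8,-6.5,-20],[8.5,-8.7,-16.2,-6.5,-30],[8.5,-11.6,-21.6,-6.5,-40],[8.5,-14.5,-27,-6.5,-50]]]'; python3 - <<'E'
from h import *
plan(.58,-.077,.30,8)
E
```

```text
clock: 0.72
eef_pos: [0.3457, -0.2789, 0.3097]
tool_rot: [0.976, -0.216, -0.0, -0.001]
ft_force: [0.4, -0.5, 0.4]
grip_width: 0.0851
t 0.72 p [ 0.3457 -0.2789  0.3097] yaw -24.9 grip 85.1 F [ 0.4 -0.5  0.4] -> shift cm [ 12.74 -28.18   0.99] roll -32.922320609795094 tilt [-0.     0.002 -1.   ]
```

```bash
python3 - <<'E'
from h import *
x=np.array([.955,-.297,0]);y=np.array([.297,.955,0]);H=np.array([.656,-.0665,.066])
for n in('top','side'):
    P=cloud(n,np.load(f'pics/{n}0.npy')).reshape(-1,3)
    q=(P-H)@np.stack([x,y,[0,0,1]]).T
    m=(q[:,1]<-.108)&(q[:,1]>-.17)&(q[:,0]<-.04)&(q[:,0]>-.17)&(q[:,2]>.02)&(q[:,2]<.125)
    a=q[m]; ang=np.arctan2(a[:,2],-a[:,0]); rad=np.hypot(a[:,0],a[:,2])
    print(n,len(a))
    for y0 in np.arange(-.17,-.108,.005):
        k=(a[:,1]>=y0)&(a[:,1]<y0+.005)
        if k.sum(): print(y0.round(3),k.sum(),'ang',np.percentile(ang[k],[5,50,95]).round(3),'rad',np.percentile(rad[k],[5,50,95]).round(4),'x',a[k,0].mean().round(4),'z',a[k,2].mean().round(4))
E
```

```text
top 124
-0.145 14 ang [0.659 0.708 0.742] rad [0.14   0.1472 0.1494] x -0.1115 z 0.0948
-0.14 14 ang [0.657 0.698 0.744] rad [0.1386 0.1431 0.1494] x -0.1099 z 0.0931
-0.135 9 ang [0.675 0.697 0.704] rad [0.1329 0.1424 0.1511] x -0.1093 z 0.0906
-0.13 19 ang [0.649 0.706 0.723] rad [0.1315 0.1472 0.1558] x -0.1116 z 0.0944
-0.125 47 ang [0.22  0.669 0.794] rad [0.127  0.1432 0.1539] x -0.118 z 0.0755
-0.12 21 ang [0.656 0.701 0.73 ] rad [0.1314 0.1464 0.1537] x -0.1108 z 0.0926
side 140
-0.145 9 ang [0.61  0.652 0.7  ] rad [0.1436 0.1481 0.1493] x -0.1166 z 0.0896
-0.14 7 ang [0.61  0.628 0.712] rad [0.1388 0.1443 0.1493] x -0.1154 z 0.0874
-0.135 1 ang [0.698 0.698 0.698] rad [0.1531 0.1531 0.1531] x -0.1173 z 0.0984
-0.13 15 ang [0.165 0.511 0.736] rad [0.1356 0.1423 0.1555] x -0.1241 z 0.0696
-0.125 71 ang [0.183 0.486 0.74 ] rad [0.1348 0.1422 0.1529] x -0.1242 z 0.0631
-0.12 36 ang [0.278 0.646 0.7  ] rad [0.13   0.1433 0.1535] x -0.118 z 0.0793
-0.115 1 ang [0.636 0.636 0.636] rad [0.1408 0.1408 0.1408] x -0.1133 z 0.0836
```

```bash
python3 -m inch '[[[8.5,2.6,-5.6,1,-7],[8.5,5.1,-11.2,1,-14],[8.5,7.6,-16.8,1,-21],[8.5,10.2,-22.4,1,-28],[8.5,12.7,-28.2,1,-33]]]'; python3 - <<'E'
from h import *
plan(.58,-.077,.20,8)
E
```

```text
clock: 1.35
eef_pos: [0.5803, -0.0756, 0.2994]
tool_rot: [0.997, 0.072, -0.0, -0.001]
ft_force: [0.3, -1.3, 0.2]
grip_width: 0.085
t 1.35 p [ 0.5803 -0.0756  0.2994] yaw 8.3 grip 85.0 F [ 0.3 -1.3  0.2] -> shift cm [-0.04  0.15  9.94] roll 0.2564610161577008 tilt [-0.001  0.001 -1.   ]
```

```bash
python3 -m inch '[[[8.5,0,0.15,3,0],[8.5,0,0.15,6,0],[8.5,0,0.15,8,0],[8.5,0,0.15,8,0],[8.5,0,0.15,8,0]]]'; python3 - <<'E'
from h import *
snap('top','t1');snap('side','s1')
a=cv2.imread('pics/t1.png')[160:320,270:430]; b=cv2.imread('pics/s1.png')[140:300,260:420]
cv2.imwrite('pics/c1.png',np.hstack([cv2.resize(a,(400,400)),cv2.resize(b,(400,400))]))
plan(.58,-.077,.18,8)
E
```

```text
clock: 1.98
eef_pos: [0.5808, -0.0771, 0.2201]
tool_rot: [0.997, 0.072, -0.0, -0.001]
ft_force: [-0.5, 0.4, -0.1]
grip_width: 0.0851
t 2.08 p [ 0.5812 -0.0772  0.2208] yaw 8.2 grip 85.2 F [-0.2 -0.5 -0.4] -> shift cm [-0.12 -0.03  4.08] roll 0.24671120997487606 tilt [ 0.001  0.001 -1.   ]
```

View pics/c1.png

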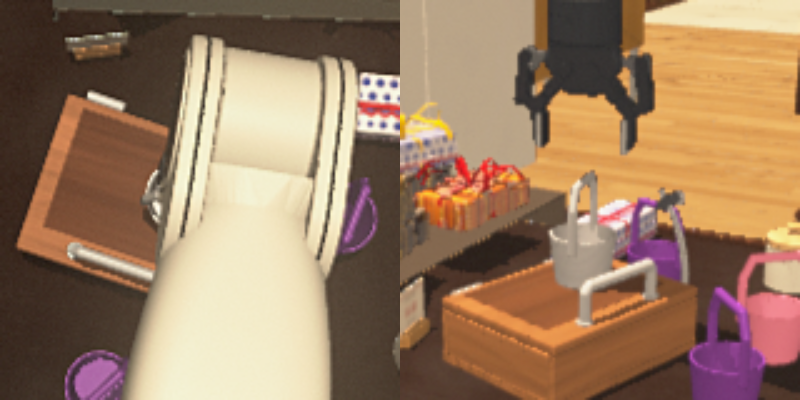

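The open jaws straddle the handle: in the side crop the fingertips are at about (543,145) and (627,150), and the handle top is at (585,182). I'll go down and close.

```bash
python3 -m inch '[[[8.5,-0.1,0,2,0],[8.5,-0.1,0,4.1,0],[8.5,-0.1,0,4.1,0],[8.5,-0.1,0,4.1,0],[4,-0.1,0,4.1,0]]]'; python3 -m inch '[[[0,0,0,0,0],[0,0,0,0,0],[0,0,0,0,0],[0,0,0,0,0],[0,0,0,0,0]]]'; python3 - <<'E'
from h import *
snap('side','s2')
b=cv2.imread('pics/s2.png')[140:300,260:420]
cv2.imwrite('pics/c2.png',cv2.resize(b,(500,500)))
plan(.58,-.077,.18,8)
E
```

```text
clock: 2.7
eef_pos: [0.5811, -0.0774, 0.1812]
tool_rot: [0.997, 0.072, 0.002, -0.0]
ft_force: [-0.2, 0.0, -0.0]
grip_width: 0.0692
clock: 3.32
eef_pos: [0.581, -0.0774, 0.1815]
tool_rot: [0.997, 0.072, 0.002, -0.0]
ft_force: [-0.9, -0.4, 2.6]
grip_width: 0.0079
t 3.38 p [ 0.581  -0.0774  0.1814] yaw 8.2 grip 7.6 F [-1.2  0.5  2.5] -> shift cm [-0.1  -0.05  0.14] roll 0.2457802595429115 tilt [ 0.004  0.001 -1.   ]
```

View pics/c2.png

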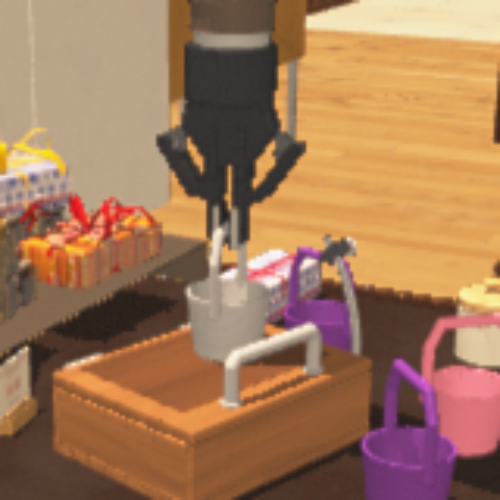

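The fingers are closed on the handle top at (225,235), opening about 8 mm. I'll lift a little and check that it comes along.

```bash
python3 -m inch '[[[0,0,0,0,0],[0,0,0,-2,0],[0,0,0,-4,0],[0,0,0,-6,0],[0,0,0,-6,0]]]'; python3 - <<'E'
from h import *
snap('side','s3')
b=cv2.imread('pics/s3.png')[140:300,260:420]
cv2.imwrite('pics/c3.png',cv2.resize(b,(500,500)))
plan(.424,.328,.3,8)
E
```

```text
clock: 4.0
eef_pos: [0.5817, -0.0776, 0.2425]
tool_rot: [0.997, 0.072, 0.003, 0.0]
ft_force: [-0.5, 0.1, -1.9]
grip_width: 0.0077
t 4.05 p [ 0.581  -0.0775  0.2412] yaw 8.2 grip 7.6 F [ 0.2 -0.3 -0.5] -> shift cm [ -9.7  -42.38  -5.93] roll 0.24380735029379252 tilt [ 0.004  0.001 -1.   ]
```

View pics/c3.png

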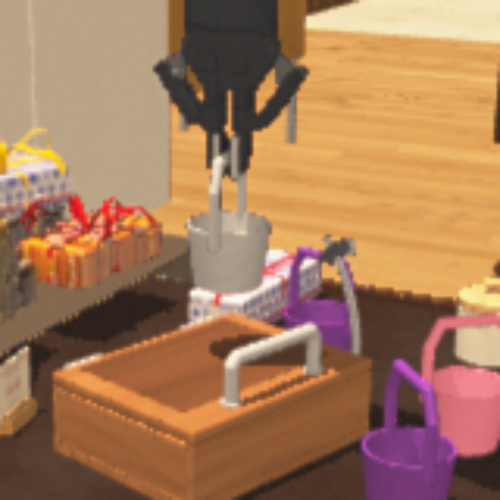

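The pail hangs upright from the grip at (230,240), clear of the lid. I'll carry it left to the mat.

```bash
python3 -m inch '[[[0,0,0,-2,0],[0,-0.5,-3,-2,0],[0,-1.5,-7,-2,0],[0,-2.6,-12,-2,0],[0,-3.7,-17,-2,0]]]'; python3 -m inch '[[[0,-1.2,-5,0,0],[0,-2.4,-10,0,0],[0,-3.6,-15,0,0],[0,-4.7,-19,0,0],[0,-5.5,-22,0,0]]]';  python3 - <<'E'
from h import *
plan(.424,.328,.18,8)
E
```

```text
clock: 4.68
eef_pos: [0.5186, 0.0865, 0.2592]
tool_rot: [0.997, 0.072, 0.001, -0.0]
ft_force: [1.5, -0.1, -2.4]
grip_width: 0.0079
clock: 5.3
eef_pos: [0.4312, 0.2976, 0.2573]
tool_rot: [0.997, 0.072, -0.0, 0.001]
ft_force: [0.3, -0.1, -2.0]
grip_width: 0.0079
t 5.3 p [0.4312 0.2976 0.2573] yaw 8.3 grip 7.9 F [ 0.3 -0.1 -2. ] -> shift cm [-0.27 -3.12  7.72] roll 0.29087176428660655 tilt [-0.001 -0.001 -1.   ]
```

```bash
python3 -m inch '[[[0,-0.1,-1.5,2,0],[0,-0.3,-3.1,5,0],[0,-0.3,-3.1,9,0],[0,-0.3,-3.1,12.2,0],[0,-0.3,-3.1,12.2,0]]]';  python3 - <<'E'
from h import *
np.set_printoptions(precision=4,suppress=True)
im,d=snap('side','s4'); snap('top','t4')
cv2.imwrite('pics/c4.png',cv2.resize(cv2.imread('pics/s4.png')[250:430,220:400],(540,540)))
cv2.imwrite('pics/c4t.png',cv2.resize(cv2.imread('pics/t4.png')[200:360,130:290],(540,540)))
P=cloud('side',d).reshape(-1,3)
q=P[(np.hypot(P[:,0]-.424,P[:,1]-.328)<.055)&(P[:,2]>.015)&(P[:,2]<.085)]
print(len(q),q.min(0),q.max(0))
from scipy.optimize import least_squares
def res(p): 
    r=.030+.007*(q[:,2]-p[2])/.055
    return np.clip(np.hypot(q[:,0]-p[0],q[:,1]-p[1])-r,-.01,.01)
print(least_squares(lambda p:res([p[0],p[1],.018]),[.424,.328],x_scale=.01,diff_step=1e-4,loss='soft_l1',f_scale=.002).x)
plan(.424,.328,.1134,8)
E
```

```text
clock: 5.92
eef_pos: [0.4209, 0.3256, 0.1312]
tool_rot: [0.997, 0.072, -0.004, 0.003]
ft_force: [0.1, -0.2, -1.2]
grip_width: 0.0078
1398 [0.383  0.2861 0.0217] [0.4557 0.3673 0.085 ]
[0.4203 0.3255]
t 6.03 p [0.4236 0.3276 0.1351] yaw 8.3 grip 7.9 F [ 0.7  0.1 -1.4] -> shift cm [ 0.05 -0.04  2.17] roll 0.28817510874873165 tilt [-0.001 -0.002 -1.   ]
```

View pics/c4.png

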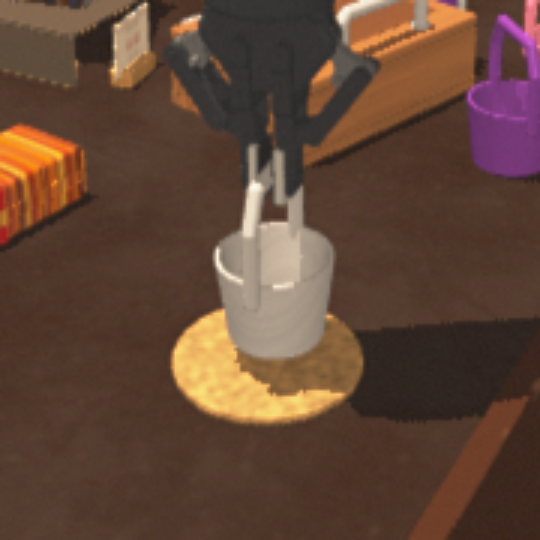

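View pics/c4t.png

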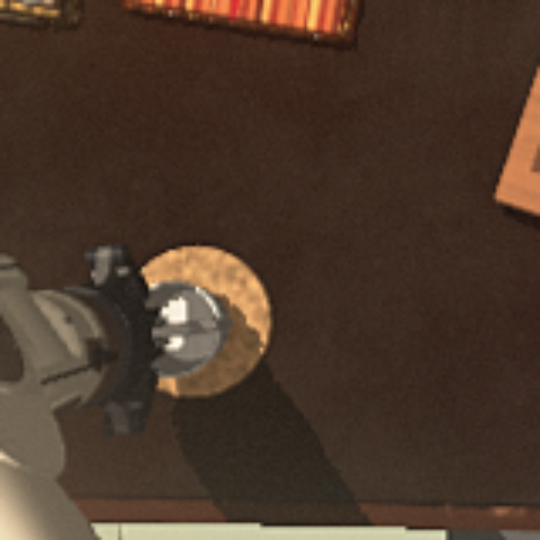

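The pail hangs over the mat's middle (side crop, foot at (277,350) over a mat centred at (268,365)). I'll lower the last 2 cm.

```bash
python3 -m inch '[[[0,0,0,0.8,0],[0,0,0,1.4,0],[0,0,0,1.8,0],[0,0,0,2.1,0],[0,0,0,2.1,0]]]';  python3 - <<'E'
from h import *
plan(.424,.328,.1134,8)
E
```

```text
clock: 6.65
eef_pos: [0.4235, 0.3275, 0.114]
tool_rot: [0.997, 0.072, -0.001, 0.001]
ft_force: [-0.5, -0.2, -1.5]
grip_width: 0.0078
t 6.65 p [0.4235 0.3275 0.114 ] yaw 8.3 grip 7.8 F [-0.5 -0.2 -1.5] -> shift cm [ 0.06 -0.04  0.06] roll 0.2870575069276242 tilt [-0.002 -0.002 -1.   ]
```

Still carrying the weight, so a little lower until it takes load.

```bash
python3 -m inch '[[[0,0,0,0.05,0],[0,0,0,0.1,0],[0,0,0,0.15,0],[0,0,0,0.15,0],[0,0,0,0.15,0]]]';  python3 - <<'E'
from h import *
plan(.424,.328,.1134,8)
E
```

```text
clock: 7.28
eef_pos: [0.4238, 0.3278, 0.1136]
tool_rot: [0.997, 0.072, -0.0, 0.0]
ft_force: [-1.9, -1.5, 5.3]
grip_width: 0.0078
t 7.28 p [0.4238 0.3278 0.1136] yaw 8.3 grip 7.8 F [-1.9 -1.5  5.3] -> shift cm [ 0.02 -0.02  0.02] roll 0.285852652892828 tilt [-0.    -0.001 -1.   ]
```

The mat now carries it (+5 N). Opening, then retreating straight up.

```bash
python3 -m inch '[[[2,0,0,0,0],[4,0,0,0,0],[8.5,0,0,0,0],[8.5,0,0,0,0],[8.5,0,0,0,0]]]';  python3 -m inch '[[[8.5,0,0,-1.5,0],[8.5,0,0,-4,0],[8.5,0,0,-8,0],[8.5,0,0,-12,0],[8.5,0,0,-15,0]]]';python3 - <<'E'
from h import *
np.set_printoptions(precision=4,suppress=True)
im,d=snap('side','s5')
cv2.imwrite('pics/c5.png',cv2.resize(cv2.imread('pics/s5.png')[250:430,220:400],(540,540)))
P=cloud('side',d).reshape(-1,3)
q=P[(np.hypot(P[:,0]-.424,P[:,1]-.328)<.055)&(P[:,2]>.012)&(P[:,2]<.13)]
from scipy.optimize import least_squares
w=q[q[:,2]<.055]
print(least_squares(lambda p:np.clip(np.hypot(w[:,0]-p[0],w[:,1]-p[1])-.030-.007*(w[:,2]-.005)/.055,-.01,.01),[.424,.328],x_scale=.01,diff_step=1e-4,loss='soft_l1',f_scale=.002).x, q[:,2].max())
t=q[q[:,2]>.11];print('handle top',t.mean(0))
x=np.array([.955,-.297]);print('bar app',.51,-.021)
plan(.424,.328,.1134,8);plan(.51,-.021,.3,-17.3)
E
```

```text
clock: 7.9
eef_pos: [0.4238, 0.3278, 0.1135]
tool_rot: [0.997, 0.072, -0.0, 0.0]
ft_force: [-0.7, 0.3, -0.6]
grip_width: 0.0846
clock: 8.52
eef_pos: [0.4243, 0.3282, 0.2668]
tool_rot: [0.997, 0.072, 0.001, -0.0]
ft_force: [-0.4, -0.3, -0.3]
grip_width: 0.0855
[0.4228 0.3279] 0.1229627637601865
handle top [0.4198 0.3343 0.1187]
bar app 0.51 -0.021
t 8.57 p [0.4256 0.3292 0.2709] yaw 8.3 grip 85.1 F [0.6 0.8 2.9] -> shift cm [-0.3   0.16 15.74] roll 0.2856573062759651 tilt [ 0.007  0.005 -1.   ]
t 8.57 p [0.4256 0.3292 0.2709] yaw 8.3 grip 85.1 F [0.6 0.8 2.9] -> shift cm [ 3.33 35.86 -3.03] roll 25.585657306275976 tilt [ 0.007  0.005 -1.   ]
```

View pics/c5.png

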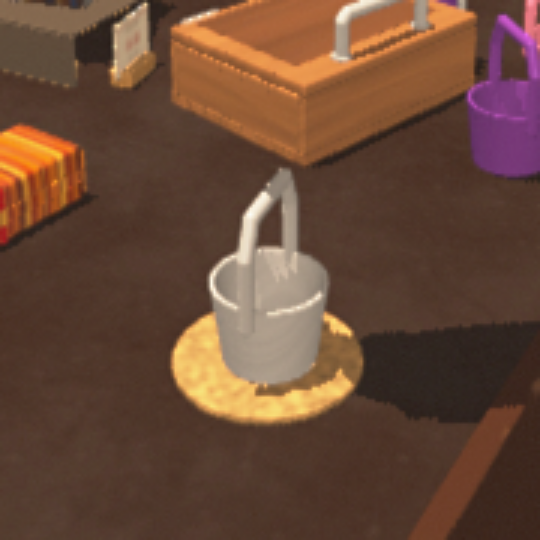

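The pail stands upright at the mat's centre (foot at (270,375) inside the disc; fit (0.423,0.328)). Next I'll refine the case and clamp geometry from the unobstructed first images.

```bash
python3 - <<'E'
from h import *
np.set_printoptions(precision=4,suppress=True)
P=cloud('top',np.load('pics/top0.npy'))
z=P[...,2]; m=((z>.06)&(z<.21)).astype(np.uint8); m[:185]=0; m[295:]=0; m[:,:270]=0; m[:,378:]=0
m=cv2.morphologyEx(m,cv2.MORPH_OPEN,np.ones((7,7),np.uint8))
n,l,s,c=cv2.connectedComponentsWithStats(m); k=1+np.argmax(s[1:,4]); 
mm=(l==k); v,u=np.nonzero(mm); 
# intersect ray with z=.073
f,cx,cy,R,t=K('top'); C=-R.T@t
def ray(n_,u,v,zz):
    f,cx,cy,R,t=K(n_); C=-R.T@t; d=np.stack([(u-cx)/f,(v-cy)/f,np.ones_like(u,float)],-1)@R
    return C+d*((zz-C[2])/d[...,2])[...,None]
Q=ray('top',u.astype(float),v.astype(float),.073)
r=cv2.minAreaRect((Q[:,:2]*1000).astype(np.float32)); print(r); print(cv2.boxPoints(r)); print('C',C)
E
```

```text
((579.852294921875, -44.55561828613281), (225.86300659179688, 179.18234252929688), 73.14832305908203)
[[ 461.37   -126.6656]
 [ 632.858  -178.6097]
 [ 698.3346   37.5544]
 [ 526.8466   89.4985]]
C [0.498  0.0119 1.2143]
```

```bash
cat > ov.py <<'E'
from h import *
import itertools
yaw=np.radians(-17.0)
X=np.array([np.cos(yaw),np.sin(yaw),0]);Y=np.array([-X[1],X[0],0]);Z=np.array([0,0,1.]);H=np.array([.657,-.067,.066])
def W(p): p=np.asarray(p,float); return H+p[...,:1]*X+p[...,1:2]*Y+p[...,2:3]*Z
def clampbox(a):
    r=np.array([np.cos(a)*-1,0,np.sin(a)]); tt=np.array([np.sin(a),0,np.cos(a)])
    c=.140*r+np.array([0,-.124,0])
    cs=np.array([c+sx*.013*r+sy*.007*np.array([0,1,0])+sz*.006*tt for sx,sy,sz in itertools.product((-1,1),repeat=3)])
    return c,cs
E=[(i,j) for i in range(8) for j in range(i+1,8) if bin(i^j).count('1')==1]
def draw(n,img,angs,roi,s,out):
    x0,y0,w,h=roi; im=cv2.resize(img[y0:y0+h,x0:x0+w],(w*s,h*s),interpolation=cv2.INTER_NEAREST)
    outs=[im.copy()]
    for a in angs:
        k=im.copy(); c,cs=clampbox(a); uv=(proj(n,W(cs))-[x0,y0]+.5)*s
        for i,j in E: cv2.line(k,tuple(uv[i].astype(int)),tuple(uv[j].astype(int)),(0,255,0),1)
        arc=np.array([[-.14*np.cos(t),-.124,.14*np.sin(t)] for t in np.linspace(0,.93,20)]); q=((proj(n,W(arc))-[x0,y0]+.5)*s).astype(int)
        cv2.polylines(k,[q],False,(0,0,255),1); cv2.putText(k,'%.2f'%a,(5,15),0,.5,(255,255,255),1); outs.append(k)
    cv2.imwrite(out,np.hstack(outs))
if __name__=='__main__':
    draw('top',cv2.imread('pics/top0.png'),[.55,.62,.69],(355,245,40,40),5,'pics/ovt.png')
    draw('side',cv2.imread('pics/side0.png'),[.55,.62,.69],(350,205,40,60),5,'pics/ovs.png')
    f,cx,cy,R,t=K('side'); print(-R.T@t)
E
python3 ov.py
```

```text
[0.0708435  0.93472353 0.5128108 ]
```

View pics/ovt.png

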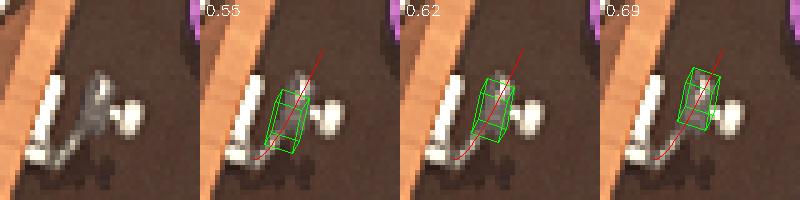

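View pics/ovs.png

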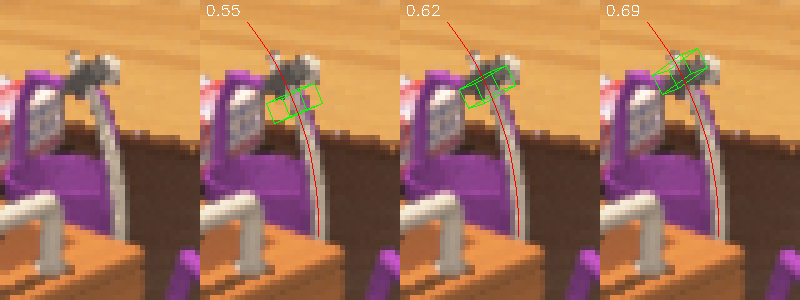

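```bash
cat > fit.py <<'E'
from h import *
from scipy.optimize import least_squares
np.set_printoptions(precision=4,suppress=True)
for n,(x0,y0,w,h) in {'top':(366,256,20,20),'side':(360,212,18,16)}.items():
    hs=cv2.cvtColor(cv2.imread(f'pics/{n}0.png'),cv2.COLOR_BGR2HSV)[y0:y0+h,x0:x0+w]
    print(n); print('S'); print('\n'.join(' '.join('%3d'%k for k in r) for r in hs[...,1])); print('V'); print('\n'.join(' '.join('%3d'%k for k in r) for r in hs[...,2]))
E
python3 fit.py
```

```text
top
S
143  96 101 108 106 113 108 103 107 103 100 102 112 104 101 100 104 112 108  98
137  96  99 107 106 104 104 103 107 102 106  99 112 106 100 100 104 103  99  93
120  96 113 106 110 111 108 104 118 117 117 111 106 101 107 106  99 107 101 100
144 122 103 106 100 109 110 114  56  72 110 104 106  99 110 103 104 100 103 106
 32  73 110 115 114 108  99  74  46  42  71 114 107 111 104 110 104 110 102 102
  0  58 123 118 116 114  80  49  45  47  47  71 113 104  99  98  98 103 101 100
  0  41 133 105 108 107  56  45  55   0  38  39  78 111 111 106 100 104 104 104
  7  56 133 111 113  91  45  47  50   1  31  47  92 115 108 107 112 113 114 101
 60 108 123 118 113  79  39  42  49  33  40  58 108 124  96  97 121 113 102 105
 41 143 116 107 112  61  39  43  46  46  39  86 141 133  49  48  53  89 117 108
 53 138 115 110 104  57  46  42  41  39  45  50  56  78  38  23  37  59 113 121
110 121  96 123 103  51  41  43  42  41  44   6   0  58   0   0   3  60 124 116
151 121 110 114  95  45  47  42  40  41  54  47  24  53   2   0  19  65 135 109
131 112 111 114  53  45  52  44  49  40  58  92  57  4
[... 3720 characters left out ...]
 159 108  85 114 111 110 138 221 220 232 232 231 230
229 232 231 230 155 105  87  83  95 110 103 113 154 181 233 232 231 231
207 212 171 145  93  84  79  82  86 100  88 126 160 164 232 234 233 233
161 173 137  94  82  83  83  86  87  78 126 172 163 140 231 234 233 232
142 129 123  86  79  81  83 118 158 130 221 231 228 224 233 232 231 231
250 176 100 104 107  72  84 149 165 189 192 230 234 232 231 228 223 229
202 150 116 228 227 117 113 186 163 184 136 151 230 230 230 229 229 230
142 132 131 234 235 222 225 229 166 177 145 150 235 234 231 230 230 230
138 149 143 234 235 232 232 230 159 158 153 158 226 233 230 227 228 230
152 163 130 234 236 234 233 230 140 150 165 149 144 229 229 228 229 229
```

```bash
cat > fit2.py <<'E'
from h import *
import itertools
from scipy.optimize import least_squares
np.set_printoptions(precision=4,suppress=True)
tz=lambda a,b:np.array([(a+.5)/3.7-.5+260,(b+.5)/3.7-.5+180]); sz=lambda a,b:np.array([(a+.5)/5-.5+260,(b+.5)/5-.5+200])
topc={(-.17,.11):tz(63,292),(-.17,-.11):tz(357,390),(0,.11):tz(140,67),(0,-.11):tz(430,163)}
sidec={(-.17,.11):sz(305,400),(-.17,-.11):sz(590,275),(0,.11):sz(87,297)}
def model(p):
    hx,hy,yaw,a,ot0,ot1,os0,os1,yh=p
    X=np.array([np.cos(yaw),np.sin(yaw),0]);Y=np.array([-X[1],X[0],0]);Z=np.array([0,0,1.]);H=np.array([hx,hy,.066])
    W=lambda q:H+q[0]*X+q[1]*Y+q[2]*Z
    T=lambda q:proj('top',W(q))+[ot0,ot1]; S=lambda q:proj('side',W(q))+[os0,os1]
    r=[]
    for k,u in topc.items(): r+=list((T((k[0],k[1],.007))-u)/1.0)
    for k,u in sidec.items(): r+=list((S((k[0],k[1],.007))-u)/1.0)
    r+=list((T((-.153,0,.051))-tz(217,320))/1.0)   # bar top middle
    ra=np.array([-np.cos(a),0,np.sin(a)]);ta=np.array([np.sin(a),0,np.cos(a)]);c=.14*ra+np.array([0,-.124,0])
    r+=list((T(c+np.array([0,yh+.124,0])+.003*ta)-[381.3,268.0])/.7); r.append((yh+.145)/.003)
    box=np.array([S(c+i*.013*ra+np.array([0,j*.007,0])+k*.006*ta) for i,j,k in itertools.product((-1,1),repeat=3)])
    sil=np.array([box[:,0].min(),box[:,0].max(),box[:,1].min(),box[:,1].max()])
    r+=list((sil-[362.4,371.3,216.7,224.2])/.6)
    tb=np.array([T(c+i*.013*ra+np.array([0,j*.007,0])+k*.006*ta) for i,j,k in itertools.product((-1,1),repeat=3)])
    r+=list((np.array([tb[:,0].min(),tb[:,0].max(),tb[:,1].max()])-[370.4,376.6,271])/.8)
    r+=[ot0/.7,ot1/.7,os0/.7,os1/.7]
    return np.array(r)
s=least_squares(model,[.657,-.067,-.297,.65,0,0,0,0,-.145],loss='soft_l1',x_scale=[.01,.01,.1,.1,1,1,1,1,.01])
print(s.x,np.degrees(s.x[2])); print(s.fun if 0 else model(s.x))
print('std',np.sqrt(np.diag(np.linalg.inv(s.jac.T@s.jac))))
for a in(.58,.6,.62,.64,.66,.68,.7):
    q=least_squares(lambda p:model(np.insert(p,3,a)),np.delete(s.x,3),loss='soft_l1',x_scale=[.01,.01,.1,1,1,1,1,.01]); print(a,q.cost)
E
python3 fit2.py
```

```text
[ 0.6563 -0.0653 -0.2974  0.6613  0.0807 -0.0853  0.0801  0.44   -0.1443] -17.040542376911034
[-1.2366  0.1644  0.0922  0.9029 -0.8225 -0.972   0.8178  0.204   0.4236
 -1.5139  1.1549 -0.3093 -1.2306 -0.0989  0.1911 -0.1985  0.3745 -0.8108
  0.2387 -2.9148  0.8036 -0.682   1.5748 -1.9328  1.1574  1.1192  0.1153
 -0.1219  0.1145  0.6286]
std [0.0018 0.0023 0.0087 0.0163 0.6731 0.6083 0.5802 0.5375 0.0019]
0.58 21.73685819157835Traceback (most recent call last):
  File "fit2.py", line 30, in <module>
    q=least_squares(lambda p:model(np.insert(p,3,a)),np.delete(s.x,3),loss='soft_l1',x_scale=[.01,.01,.1,1,1,1,1,.01]); print(a,q.cost)
    return func(*args, **kwargs)
    vector_fun = VectorFunction(
        fun_wrapped,
    ...<6 lines>...
        workers=workers
    )
    self.J, dct = approx_derivative(
                  ~~~~~~~~~~~~~~~~~^
        self.fun_wrapped, self.x, f0=self.f, **finite_diff_options
        ^^^^^^^^^^^^^^^^^^^^^^^^^^^^^^^^^^^^^^^^^^^^^^^^^^^^^^^^^^
    )
    ^
    J, _nfev = _dense_difference(fun_wrapped, x0, f0, h,
               ~~~~~~~~~~~~~~~~~^^^^^^^^^^^^^^
[... 764 characters left out ...]
    ~~~~~^^^^^^^^^^^^^^^^^^
  File "fit2.py", line 16, in model
    r+=list((T((-.153,0,.051))-tz(217,320))/1.0)   # bar top middle
             ~^^^^^^^^^^^^^^^^
  File "fit2.py", line 12, in <lambda>
    T=lambda q:proj('top',W(q))+[ot0,ot1]; S=lambda q:proj('side',W(q))+[os0,os1]
               ~~~~^^^^^^^^^^^^
  File "h.py", line 13, in proj
    f,cx,cy,R,t=K(name); c=np.asarray(X)@R.T+t; return np.stack([c[...,0]/c[...,2]*f+cx,c[...,1]/c[...,2]*f+cy],-1)
                ~^^^^^^
  File "h.py", line 6, in K
    i=optics.camera_info(name); f=240/np.tan(np.radians(i['vfov'])/2); return f,i['cx'],i['cy'],np.array(i['R']),np.array(i['t'])
ValueError: time passes only in moves, steps and waits
```

```bash
python3 -m inch '[[[8.5,0.6,6,-1,5],[8.5,1.2,12,-1,10],[8.5,1.8,18,-1,15],[8.5,2.4,24,-1,20],[8.5,3,30,-1,25.6]]]'; python3 - <<'E'
from h import *
import pickle
pickle.dump({n:optics.camera_info(n) for n in('top','side')},open('cal.pkl','wb'))
s=open('h.py').read().replace("i=optics.camera_info(name);","i=CAL[name];").replace("def snap","import pickle,os\nCAL=pickle.load(open('cal.pkl','rb'))\ndef snap")
open('h.py','w').write(s)
plan(.5097,-.0212,.2,-17.04)
E
```

```text
clock: 9.2
eef_pos: [0.4987, 0.0348, 0.2809]
tool_rot: [0.988, -0.152, 0.004, -0.003]
ft_force: [1.0, 0.4, -1.1]
grip_width: 0.0849
t 9.2 p [0.4987 0.0348 0.2809] yaw -17.5 grip 84.9 F [ 1.   0.4 -1.1] -> shift cm [2.67 5.08 8.07] roll -0.44259561780098977 tilt [ 0.009  0.005 -1.   ]
```

```bash
python3 fit2.py
```

```text
[ 0.6563 -0.0653 -0.2974  0.6613  0.0807 -0.0853  0.0801  0.44   -0.1443] -17.040542376911034
[-1.2366  0.1644  0.0922  0.9029 -0.8225 -0.972   0.8178  0.204   0.4236
 -1.5139  1.1549 -0.3093 -1.2306 -0.0989  0.1911 -0.1985  0.3745 -0.8108
  0.2387 -2.9148  0.8036 -0.682   1.5748 -1.9328  1.1574  1.1192  0.1153
 -0.1219  0.1145  0.6286]
std [0.0018 0.0023 0.0087 0.0163 0.6731 0.6083 0.5802 0.5375 0.0019]
0.58 21.73685819157835
0.6 17.50605306280784
0.62 13.849247585787017
0.64 11.248239069222667
0.66 10.295342499265928
0.68 10.875261143966933
0.7 12.698257204032224
```

```bash
python3 -m inch '[[[8.5,1,2,1,0.4],[8.5,2.7,5.1,3,0.4],[8.5,2.7,5.1,6,0.4],[8.5,2.7,5.1,8,0.4],[8.5,2.7,5.1,8,0.4]]]'; python3 - <<'E'
from h import *
snap('side','s6'); cv2.imwrite('pics/c6.png',cv2.resize(cv2.imread('pics/s6.png')[160:320,260:420],(560,560)))
snap('top','t6'); cv2.imwrite('pics/c6t.png',cv2.resize(cv2.imread('pics/t6.png')[160:340,250:430],(560,560)))
plan(.5097,-.0212,.106,-17.04)
E
```

```text
clock: 9.82
eef_pos: [0.5087, -0.0216, 0.1997]
tool_rot: [0.988, -0.156, 0.003, -0.003]
ft_force: [0.3, 0.5, 0.5]
grip_width: 0.0851
t 9.93 p [ 0.5103 -0.0215  0.2017] yaw -17.9 grip 84.9 F [-0.4  0.3  0.6] -> shift cm [-0.14  0.07  9.57] roll -0.8340983400554052 tilt [ 0.01   0.005 -1.   ]
```

View pics/c6.png

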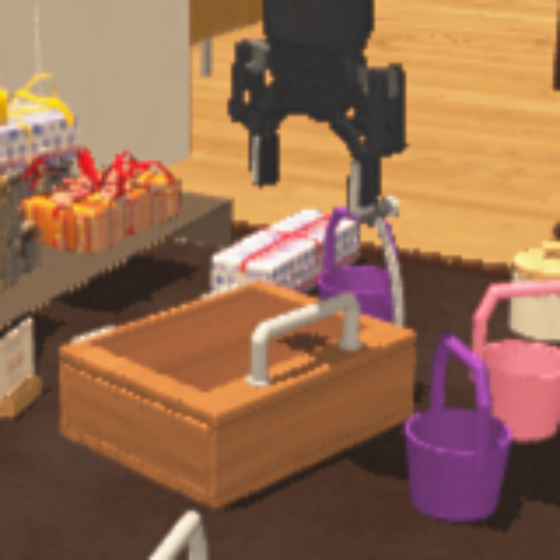

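View pics/c6t.png

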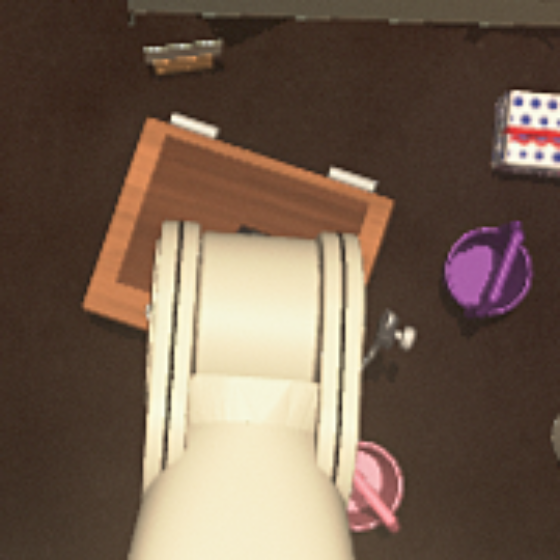

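The jaws straddle the bar (side crop: fingertips (265,180) and (362,205), bar at (305,320)), and the clamp stays visible from above at (390,330). Now down and grip.

```bash
python3 -m inch '[[[8.5,-0.1,0,3,0],[8.5,-0.1,0,6,-0.8],[8.5,-0.1,0,8.5,-0.8],[8.5,-0.1,0,9.5,-0.8],[8.5,-0.1,0,9.5,-0.8]]]'; python3 - <<'E'
from h import *
plan(.5097,-.0212,.106,-17.04)
E
```

```text
clock: 10.55
eef_pos: [0.5107, -0.0205, 0.1073]
tool_rot: [0.989, -0.148, 0.005, -0.003]
ft_force: [0.7, 0.5, 0.5]
grip_width: 0.085
t 10.55 p [ 0.5107 -0.0205  0.1073] yaw -17.1 grip 85.0 F [0.7 0.5 0.5] -> shift cm [-0.08  0.09  0.13] roll -0.019553299269347235 tilt [ 0.011  0.005 -1.   ]
```

```bash
python3 -m inch '[[[4,0,0,0.0,0],[1,0,0,0.0,0],[0,0,0,0.0,0],[0,0,0,0.0,0],[0,0,0,0.0,0]]]'; python3 - <<'E'
from h import *
snap('side','s7'); cv2.imwrite('pics/c7.png',cv2.resize(cv2.imread('pics/s7.png')[160:320,260:420],(560,560)))
plan(.5097,-.0212,.106,-17.04)
E
```

```text
clock: 11.18
eef_pos: [0.5097, -0.0202, 0.1074]
tool_rot: [0.989, -0.148, 0.004, -0.004]
ft_force: [-4.0, 1.4, 4.8]
grip_width: 0.0103
t 11.22 p [ 0.5097 -0.0202  0.1074] yaw -17.1 grip 9.9 F [-5.   1.6  4.9] -> shift cm [0.03 0.09 0.14] roll -0.010983537691970469 tilt [ 0.009  0.006 -1.   ]
```

View pics/c7.png

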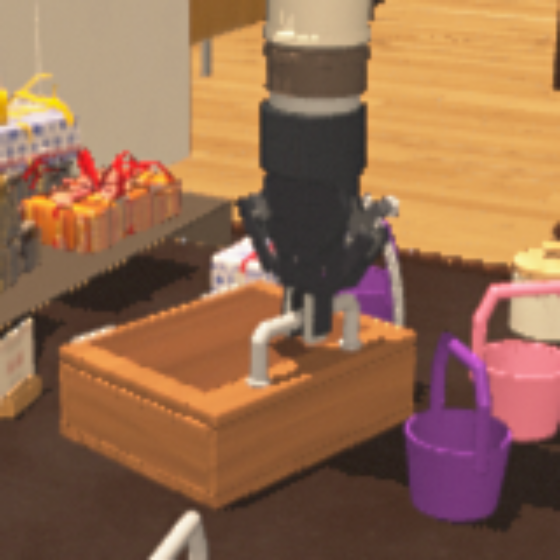

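The fingers hold the bar at its middle (310,320), opening 10 mm. I'll work out the arc for the lid.

```bash
python3 - <<'E'
import numpy as np
R=np.hypot(.153,.045);p=np.arctan2(.045,.153)
for a in np.arange(0,.721,.06): print(round(a,2),(100*R*(np.cos(p)-np.cos(a+p))).round(2),(-100*R*(np.sin(a+p)-np.sin(p))).round(2))
E
```

```text
0.0 0.0 -0.0
0.06 0.3 -0.91
0.12 0.65 -1.8
0.18 1.05 -2.67
0.24 1.51 -3.51
0.3 2.01 -4.32
0.36 2.57 -5.1
0.42 3.16 -5.85
0.48 3.81 -6.56
0.54 4.49 -7.23
0.6 5.21 -7.85
0.66 5.97 -8.44
0.72 6.76 -8.97
```

```bash
python3 -m inch '[[[0,0.15,0,-0.45,0],[0,0.46,0,-1.35,0],[0,0.85,0,-2.25,0],[0,1.27,0,-3.1,0],[0,1.51,0,-3.51,0]]]'; python3 - <<'E'
from h import *
snap('side','s8'); cv2.imwrite('pics/c8.png',cv2.resize(cv2.imread('pics/s8.png')[160:320,260:420],(560,560)))
plan(.5097,-.0202,.1074,-17.04)
E
```

```text
clock: 11.85
eef_pos: [0.5235, -0.0245, 0.1428]
tool_rot: [0.989, -0.148, 0.003, -0.004]
ft_force: [-2.0, 3.4, -3.6]
grip_width: 0.0101
t 11.9 p [ 0.5237 -0.0245  0.1433] yaw -17.0 grip 9.8 F [-4.7  4.3 -1.6] -> shift cm [-1.48  0.03  3.58] roll 0.0013431465982876034 tilt [ 0.008  0.007 -1.   ]
```

View pics/c8.png

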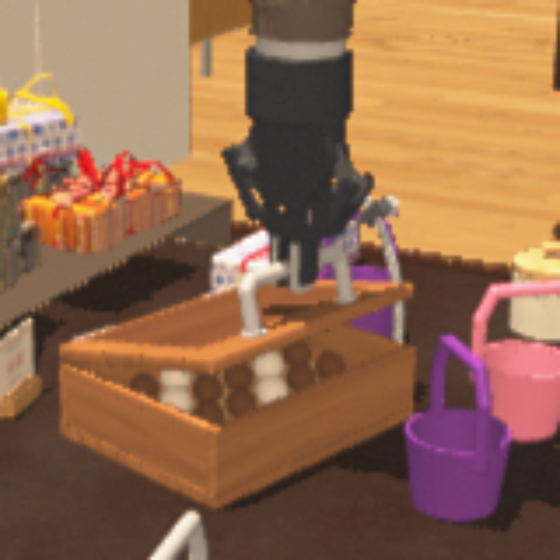

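The lid is following (chocolates visible inside). Continuing along the arc.

```bash
python3 -m inch '[[[0,0.51,0,-0.77,0],[0,1.07,0,-1.55,0],[0,1.66,0,-2.3,0],[0,2.31,0,-3.0,0],[0,2.99,0,-3.68,0]]]'; python3 - <<'E'
from h import *
plan(.5097,-.0202,.1074,-17.04)
snap('side','s9'); cv2.imwrite('pics/c9.png',cv2.resize(cv2.imread('pics/s9.png')[160:320,260:420],(560,560)))
snap('top','t9'); cv2.imwrite('pics/c9t.png',cv2.resize(cv2.imread('pics/t9.png')[200:300,330:430],(560,560),interpolation=cv2.INTER_CUBIC))
E
```

```text
clock: 12.52
eef_pos: [0.5504, -0.0328, 0.1807]
tool_rot: [0.989, -0.148, 0.002, -0.005]
ft_force: [-8.9, 4.8, 1.7]
grip_width: 0.0098
t 12.53 p [ 0.5504 -0.0328  0.1807] yaw -17.0 grip 9.8 F [-8.9  4.8  1.7] -> shift cm [-4.27  0.05  7.32] roll 0.02746844786142333 tilt [ 0.004  0.009 -1.   ]
```

View pics/c9.png

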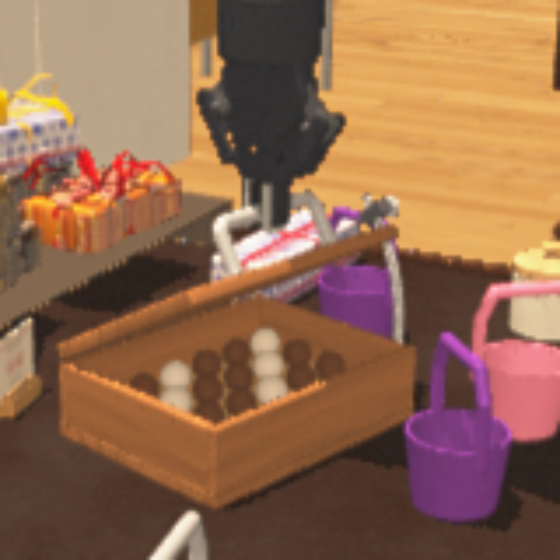

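View pics/c9t.png

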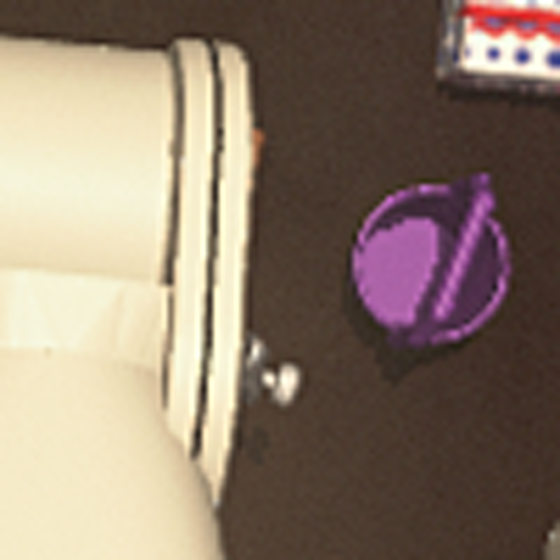

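```bash
cat > lid.py <<'E'
from h import *
import sys
from scipy.optimize import least_squares
np.set_printoptions(precision=4,suppress=True)
yaw=np.radians(-17.04); X=np.array([np.cos(yaw),np.sin(yaw),0]);Y=np.array([-X[1],X[0],0]);H=np.array([.6563,-.0655,.066])
def cf(n,f):
    P=cloud(n,np.load(f'pics/{f}.npy')); return (P-H)@np.stack([X,Y,[0,0,1]]).T
fn=sys.argv[1]
q=cf('side',fn); hs=cv2.cvtColor(cv2.imread(f'pics/{fn}.png'),cv2.COLOR_BGR2HSV)
m=(hs[...,0]<15)&(hs[...,1]>100)&(hs[...,2]>60)&(abs(q[...,1])<.115)&(q[...,0]<.01)&(q[...,0]>-.19)&(q[...,2]>.012)&(q[...,2]<.2)
v,u=np.nonzero(m); p=q[m]; print(len(p))
for lo in np.arange(-.11,.11,.02):
    k=(p[:,1]>lo)&(p[:,1]<=lo+.02); a=p[k]
    if len(a)>3:
        ang=np.arctan2(a[:,2],-a[:,0]); r=np.hypot(a[:,0],a[:,2]); print(lo.round(2),k.sum(),'z',a[:,2].min().round(4),a[:,2].max().round(4),'ang med',np.median(ang).round(3),'rad',np.percentile(r,[5,50,95]).round(4))
# front-face points: rad ~.17
s0=cf('side','side0'); b=hs
E
python3 lid.py s9
python3 - <<'E'
import sys; sys.path.insert(0,'.')
import cv2
im=cv2.imread('pics/s9.png')[205:275,270:385]; cv2.imwrite('pics/z9.png',cv2.resize(im,None,fx=6.9,fy=6.9,interpolation=cv2.INTER_CUBIC))
E
```

```text
616
-0.11 20 z 0.055 0.0887 ang med 0.507 rad [0.1405 0.1699 0.1722]
-0.09 28 z 0.0243 0.0897 ang med 0.514 rad [0.0874 0.1696 0.1721]
-0.07 40 z 0.0132 0.1097 ang med 0.505 rad [0.0574 0.1685 0.1718]
-0.05 30 z 0.016 0.1212 ang med 0.513 rad [0.0755 0.1691 0.1727]
-0.03 50 z 0.0181 0.1953 ang med 0.518 rad [0.0687 0.1706 0.2565]
-0.01 62 z 0.0205 0.1992 ang med 0.761 rad [0.0952 0.1723 0.2444]
0.01 54 z 0.0129 0.1973 ang med 0.526 rad [0.0687 0.1696 0.1957]
0.03 33 z 0.0131 0.0878 ang med 0.504 rad [0.0481 0.1687 0.1708]
0.05 42 z 0.0156 0.0896 ang med 0.511 rad [0.0658 0.1689 0.171 ]
0.07 41 z 0.0174 0.0898 ang med 0.513 rad [0.0701 0.1691 0.1722]
0.09 171 z 0.0122 0.0896 ang med 0.522 rad [0.0327 0.111  0.1707]
```

View pics/z9.png

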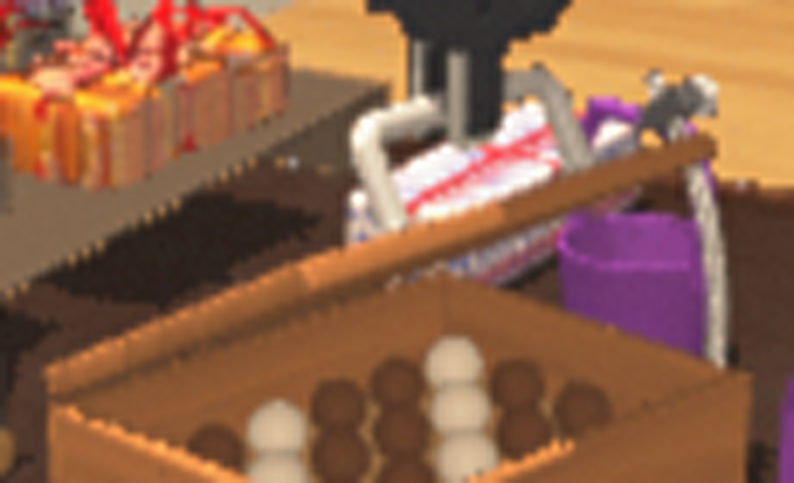

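```bash
cat > fit3.py <<'E'
from h import *
import itertools,sys
from scipy.optimize import least_squares
np.set_printoptions(precision=4,suppress=True)
z=lambda a,b:np.array([(a+.5)/6.9-.5+270,(b+.5)/6.9-.5+205])
FR,FLt,CFR,CBL=eval(sys.argv[1])
def model(p):
    hx,hy,yaw,a,o0,o1,L=p
    X=np.array([np.cos(yaw),np.sin(yaw),0]);Y=np.array([-X[1],X[0],0]);Z=np.array([0,0,1.]);H=np.array([hx,hy,.066])
    S=lambda q:proj('side',H+q[0]*X+q[1]*Y+q[2]*Z)+[o0,o1]
    ra=lambda a:np.array([-np.cos(a),0,np.sin(a)]);ta=lambda a:np.array([np.sin(a),0,np.cos(a)]);yy=np.array([0,1,0])
    c=.14*ra(a)-.124*yy
    box=np.array([S(c+i*.013*ra(a)+j*.007*yy+k*.006*ta(a)) for i,j,k in itertools.product((-1,1),repeat=3)])
    sil=np.array([box[:,0].min()+box[:,0].max(),box[:,1].min()+box[:,1].max()])/2
    r=list((sil-[366.85,220.45])/.4)
    r+=list((S(.17*ra(L)+.001*ta(L)-.11*yy)-z(*FR))/.4)+list((S(.17*ra(L)+.001*ta(L)+.11*yy)-z(*FLt))/.4)
    r+=list((S((-.17,-.11,-.005))-z(*CFR))/.6)
    r+=list((S((0,.11,-.005))-z(*CBL))/.6)
    r+=[(hx-.6563)/.002,(hy+.0655)/.002,(yaw+.2974)/.009,o0,o1]
    return np.array(r)
s=least_squares(model,[.6563,-.0655,-.2974,.65,0,0,.5],x_scale=[.01,.01,.1,.1,1,1,.1])
C=np.linalg.inv(s.jac.T@s.jac); print(s.x,np.sqrt(np.diag(C))); print(s.fun)
d=s.x[3]-s.x[6]; print('mark-lid',d,'+-',np.sqrt(C[3,3]+C[6,6]-2*C[3,6]))
E
python3 fit3.py "((711,147),(304,277),(748,375),(50,405))"
```

```text
[ 0.6566 -0.0661 -0.3045  0.6674  0.1381  0.7344  0.5207] [0.0017 0.0018 0.0051 0.0113 0.6179 0.4222 0.0071]
[-1.6364  0.8279  1.7818 -1.6285  0.2403  0.7434  0.9542 -0.2435 -1.6156
 -0.1114  0.1506 -0.2758 -0.7865  0.1381  0.7344]
mark-lid 0.14673799048180702 +- 0.009592820763655946
```

Lid ≈ 0.52 and clamp ≈ 0.66. Moving up by about 0.14 rad more.

```bash
python3 -m inch '[[[0,0.4,0,-0.4,0],[0,0.85,0,-0.75,0],[0,1.3,0,-1.1,0],[0,1.75,0,-1.4,0],[0,1.75,0,-1.4,0]]]'; python3 - <<'E'
from h import *
plan(.5097,-.0202,.1074,-17.04)
snap('side','s10')
im=cv2.imread('pics/s10.png')[205:275,270:385]; cv2.imwrite('pics/z10.png',cv2.resize(im,None,fx=6.9,fy=6.9,interpolation=cv2.INTER_CUBIC))
snap('top','t10'); cv2.imwrite('pics/c10t.png',cv2.resize(cv2.imread('pics/t10.png')[200:300,330:430],(560,560),interpolation=cv2.INTER_CUBIC))
E
python3 lid.py s10
```

```text
clock: 13.25
eef_pos: [0.5677, -0.0382, 0.1967]
tool_rot: [0.989, -0.148, 0.002, -0.005]
ft_force: [-4.6, 3.8, -1.6]
grip_width: 0.0098
t 13.25 p [ 0.5677 -0.0382  0.1967] yaw -17.0 grip 9.8 F [-4.6  3.8 -1.6] -> shift cm [-6.1   0.07  8.91] roll 0.0185571666305151 tilt [ 0.006  0.009 -1.   ]
1120
-0.11 57 z 0.014 0.109 ang med 0.629 rad [0.0452 0.1445 0.1717]
-0.09 73 z 0.0128 0.1082 ang med 0.625 rad [0.0391 0.1267 0.1716]
-0.07 79 z 0.0131 0.1306 ang med 0.629 rad [0.0392 0.1363 0.1715]
-0.05 79 z 0.0129 0.1363 ang med 0.628 rad [0.0373 0.1353 0.1717]
-0.03 85 z 0.0133 0.1881 ang med 0.626 rad [0.038  0.1297 0.2248]
-0.01 104 z 0.0129 0.1975 ang med 0.633 rad [0.0448 0.1516 0.2078]
0.01 97 z 0.0146 0.1859 ang med 0.63 rad [0.0381 0.1437 0.175 ]
0.03 88 z 0.0147 0.1093 ang med 0.627 rad [0.0412 0.1306 0.1714]
0.05 96 z 0.0149 0.11 ang med 0.626 rad [0.041  0.1312 0.1714]
0.07 98 z 0.013 0.1095 ang med 0.628 rad [0.0372 0.1295 0.171 ]
0.09 218 z 0.0128 0.11 ang med 0.648 rad [0.0307 0.1122 0.1705]
```

View pics/z10.png

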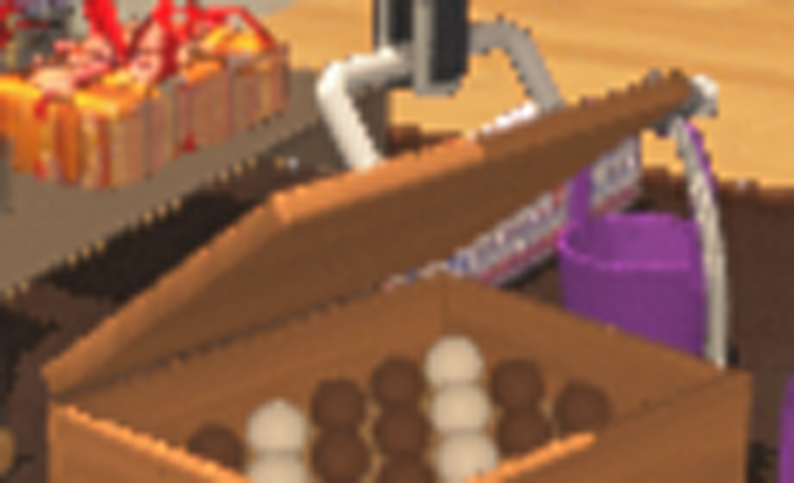

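View pics/c10t.png

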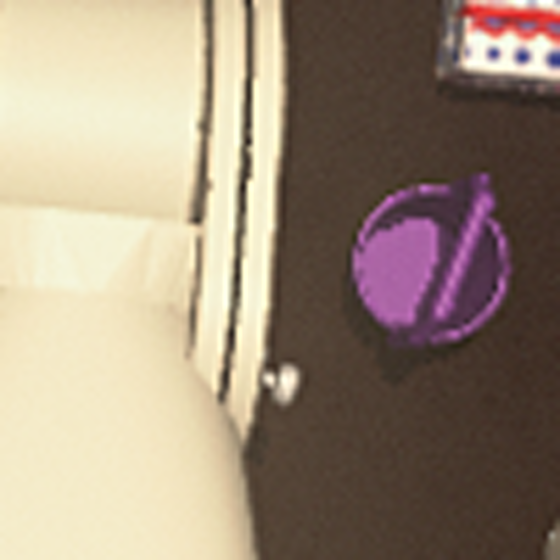

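```bash
python3 fit3.py "((692,88),(281,207),(748,375),(50,405))"
cat >> lid.py <<'E'
p=p[(p[:,1]>-.1)&(p[:,1]<.1)]; r=np.hypot(p[:,0],p[:,2]); k=(r<.16)&(r>.05)&(abs(np.arctan2(p[:,2],-p[:,0])-.6)<.15)&(abs(p[:,1])>.0)
w=p[k]
s=least_squares(lambda t:w[:,0]*np.sin(t[0])+w[:,2]*np.cos(t[0])-t[1],[.65,-.005],loss='soft_l1',f_scale=.002); print('free plane',s.x,len(w))
s=least_squares(lambda t:w[:,0]*np.sin(t[0])+w[:,2]*np.cos(t[0])+.005,[.65],loss='soft_l1',f_scale=.002); print('hinged',s.x)
E
python3 lid.py s10 | tail -2
```

```text
[ 0.6561 -0.0663 -0.3013  0.6689  0.3317  0.6752  0.669 ] [0.0017 0.0018 0.0053 0.0113 0.6185 0.4178 0.0073]
[-0.7632  0.3885  0.2133 -1.8311 -0.1818  1.5888  1.6818 -0.4808 -0.7833
 -0.1435 -0.1161 -0.4061 -0.4341  0.3317  0.6752]
mark-lid -0.00014268232252989677 +- 0.009628748844127004
free plane [ 0.6661 -0.0052] 468
hinged [0.6645]
```

```bash
python3 - <<'E'
from h import *
for i in range(6): optics.camera('side')
plan(.5097,-.0202,.1074,-17.04)
im,d=snap('side','s11')
yaw=-.2974;X=np.array([np.cos(yaw),np.sin(yaw),0]);Y=np.array([-X[1],X[0],0]);H=np.array([.6563,-.0655,.066])
pt=lambda r,y,a,o=0:proj('side',H+(-r*np.cos(a)+o*np.sin(a))*X+y*Y+np.array([0,0,r*np.sin(a)+o*np.cos(a)]))
for a in (.62,.64,.66,.68): print(a,'head',pt(.14,-.144,a).round(2),'lidFR',pt(.17,-.11,a,.001).round(2),'FRtop',pt(.17,-.11,a,.007).round(2),'delta',(pt(.14,-.144,a)-pt(.17,-.11,a,.001)).round(2))
pt2=lambda r,y,a:proj('top',H+(-r*np.cos(a))*X+y*Y+np.array([0,0,r*np.sin(a)]))
for a in (.62,.64,.66,.68): print('top head',a,pt2(.14,-.144,a).round(2))
a=cv2.imread('pics/side0.png')[208:230,352:382];b=im[208:230,352:382,::-1]
cv2.imwrite('pics/cmp.png',np.hstack([cv2.resize(k,None,fx=13,fy=13,interpolation=cv2.INTER_NEAREST) for k in(a,b)]))
E
python3 lid.py s11|tail -2
```

```text
t 13.65 p [ 0.5676 -0.0381  0.1967] yaw -17.0 grip 9.6 F [-4.4  4.4 -2.3] -> shift cm [-6.1   0.07  8.9 ] roll 0.020691215972362897 tilt [ 0.006  0.009 -1.   ]
0.62 head [371.64 220.64] lidFR [370.78 218.66] FRtop [369.84 216.65] delta [0.86 1.98]
0.64 head [371.21 219.74] lidFR [370.24 217.53] FRtop [369.27 215.54] delta [0.98 2.21]
0.66 head [370.77 218.85] lidFR [369.68 216.41] FRtop [368.68 214.44] delta [1.09 2.44]
0.68 head [370.32 217.97] lidFR [369.1 215.3] FRtop [368.08 213.36] delta [1.22 2.66]
top head 0.62 [380.26 269.57]
top head 0.64 [380.63 268.92]
top head 0.66 [381.01 268.25]
top head 0.68 [381.39 267.56]
free plane [ 0.6652 -0.0051] 471
hinged [0.664]
```

View pics/cmp.png

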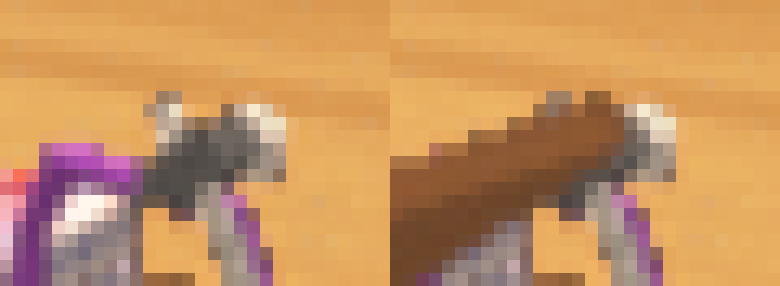

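In the comparison the clamp is in the same place before and after. The lid's right front edge (right panel, about (615,120)) lies in line with it, and several estimates put lid and mark at 0.664–0.67. I'll check for drift over a second and look at the whole scene.

```bash
python3 - <<'E'
from h import *
for i in range(20): optics.camera('side')
plan(.5097,-.0202,.1074,-17.04)
im,d=snap('side','s12'); snap('top','t12')
E
python3 lid.py s12|tail -2
```

```text
t 14.7 p [ 0.5676 -0.0382  0.1967] yaw -17.0 grip 9.8 F [-4.6  4.  -2. ] -> shift cm [-6.1   0.07  8.91] roll 0.018409036634977838 tilt [ 0.006  0.009 -1.   ]
free plane [ 0.6651 -0.0051] 466
hinged [0.6639]
```

View pics/s12.png

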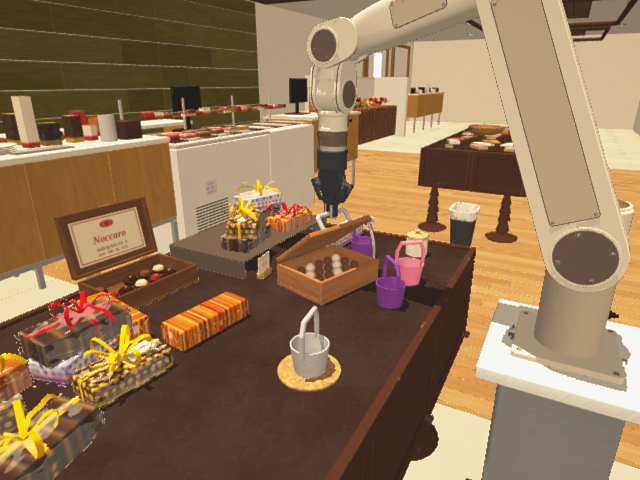

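View pics/t12.png

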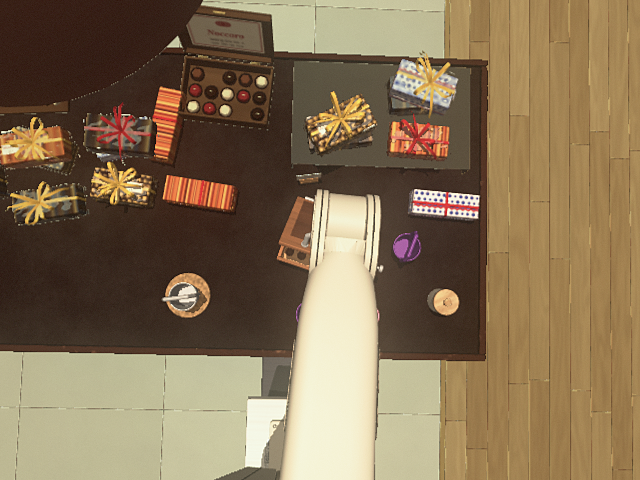

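No drift over a second. The pail stands on the mat (side (310,355), top (187,297)), the neighbouring goods are where they were, and the fingers hold the lid up. Handing in.

```bash
python3 - <<'E'
from h import *
print(ticket.job_done())
E
```

```text
the job is handed in; nothing more can be done
None
```

I moved the pail to the mat, raised the lid to the clamp, and handed the job in at about 14.7 s with the fingers still gripping the bar.

- **Pail:** I lifted it by its handle and released it upright on the cork mat. The fit puts it at (0.423, 0.328), with the mat centre at (0.424, 0.328).
- **Lid:** My last plane fit of the lid gives about 0.664 rad. The edge picks and the sideways tool travel give about 0.67.
- **Mark:** I put the clamp at about 0.66–0.67 rad. One check, the thumbscrew head in the side view, suggested up to 0.68.
- **Hold:** Pose, force and lid angle did not drift over 1 s before handing in.
- **Surroundings:** The clamp and the neighbouring goods look unmoved in the last pictures. In the top view the arm hid part of that area.
- **What disagreed:** The height the tool rose would mean 0.71 rad. I put that down to the bar slipping about 4 mm in the pads during the lift and trusted the images instead. I never saw the pointer tip itself, because the lid and arm hid it, so the alignment comes from measured angles.

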